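# Make up the hinge-fitting and drawer-easing kits

## Task

Make up the two fitted trays for tomorrow's jobs. The hinge-fitting tray gets the broad chisel and the screwdriver, each seated in its own pair of notched rests with the handle at the end away from the round well, and the tall little tin of screws in the well; the long narrow drawer-easing tray gets the small plane, standing in its bay with its nose toward the wax pocket, and the block of wax flat in that pocket. Leave the narrow chisel and the flat tin where they lie.

Things in the scene. Friction and masses are not known exactly. Their poses are not given: they have to be found in the camera images.
- hinge_tray: Fixed plywood tray 240 (x) x 168 mm; origin mid underside; floor z 7, lips 15, ends 24. Round well at (35, 0): 62 wide, floor z 7, rim z 15. Notched rests at x -75 (handle) and +85 (blade, shaft), bottoms z 19, flared cheeks to 30. Lane y +46, notches 32 and 25 wide: chisel. Lane y -46, 34 and 14 wide: screwdriver. Both tools: origin at x 0, z 19, own y along tray -x (yaw = tray + pi/2).
- drawer_tray: Fixed narrow plywood tray 240 (x) x 104 mm; origin mid underside; floor z 7, lips 15, ends 24. Plane bay 152 x 54 mm about (-38, 0), side cleats 10 high at x -108 to -76 and 4 to 36, cross cleat x 38 to 44; plane there with own y along tray -x (yaw = tray + pi/2), nose to +x. Wax pocket at (78, 0), 46 (x) x 74 (y) mm inside, frame 8 high; wax there with its y along the tray's y.
- wide_chisel: Bench chisel with pale wood handle and the broad blade (18 mm), 199 mm long, lying. Origin: middle of its length, underside. Own y along it: handle toward +y (y = -11 to +99, about 24 mm thick, centre about 12 mm above the origin), blade end at y = -100. Grip the handle across x at y = +10 to +35.
- screwdriver: Screwdriver with red handle, 199 mm long, lying. Origin: middle of its length, underside. Own y along it: handle toward +y (y = +14 to +99, 27 mm thick, centre about 14 mm above the origin), 6 mm shaft, tip at y = -99. Grip the handle across x at y = +25 to +50.
- tall_tin: The small tall round tin with the screws, plain metal, 48 mm across, 38 mm high. Origin: centre of its underside, z up.
- small_plane: Small wooden hand plane, 40 mm wide (x), 138 mm long (y), wooden body 26 mm high, the iron rising to 62 mm on the +y half. Nose at -y, heel at +y. Origin: centre of its sole. Grip the body across x at y = -5 to -25.
- wax_block: Cream block of wax, 32 (x) x 60 (y) x 26 mm. Origin: centre of its underside.
- narrow_chisel: NOT part of a kit: bench chisel with dark red handle and narrow blade (8 mm), 211 mm long, lying; own y along it, handle toward +y. Origin: middle of its length, underside. Stays where it is.
- flat_tin: NOT part of a kit: the wider, flatter round metal tin, 56 mm across, 28 mm high. Origin: centre of its underside. Stays where it is.
There are look-alikes about, which are no part of the job. Of the things that look like the wax_block, take the one that is farthest to the robot's left at the start.

How it is judged:
At the end, for the whole second after the job is handed in: Released, at rest. Each thing within 12 mm of its place in its tray along x and y, and seated: height within 4 mm (the two long tools 4.5); within 0.15 rad of its direction (wax 0.25), plane, wax and tin upright within 0.12 rad. Handles away from the well, plane nose toward the wax pocket (x of wide_chisel in the frame of hinge_tray between -0.012 and 0.012 m and y of wide_chisel in the frame of hinge_tray between 0.034 and 0.058 m and z of wide_chisel in the frame of hinge_tray between 0.0145 and 0.0235 m and linear speed of each of wide_chisel, screwdriver, tall_tin, small_plane, wax_block below 0.02 m/s and angular speed of each of wide_chisel, screwdriver, tall_tin, small_plane, wax_block below 0.2 rad/s and angle between the y axis of each of wide_chisel, screwdriver and the x axis of hinge_tray, either way round below 0.15 rad and y of tall_tin in the frame of wide_chisel below -0.01 m and y of tall_tin in the frame of screwdriver below -0.01 m and x of screwdriver in the frame of hinge_tray between -0.012 and 0.012 m and y of screwdriver in the frame of hinge_tray between -0.058 and -0.034 m and z of screwdriver in the frame of hinge_tray between 0.0145 and 0.0235 m and x of tall_tin in the frame of hinge_tray between 0.023 and 0.047 m and y of tall_tin in the frame of hinge_tray between -0.012 and 0.012 m and z of tall_tin in the frame of hinge_tray between 0.003 and 0.011 m and angle between each of tall_tin, small_plane, wax_block's own z axis and vertical below 0.12 rad and x of small_plane in the frame of drawer_tray between -0.05 and -0.026 m and y of small_plane in the frame of drawer_tray between -0.012 and 0.012 m and z of small_plane in the frame of drawer_tray between 0.003 and 0.011 m and angle between the y axis of small_plane and the x axis of drawer_tray, either way round below 0.15 rad and y of drawer_tray in the frame of small_plane below -0.02 m and x of wax_block in the frame of drawer_tray between 0.066 and 0.09 m and y of wax_block in the frame of drawer_tray between -0.012 and 0.012 m and z of wax_block in the frame of drawer_tray between 0.003 and 0.011 m and angle between the y axis of wax_block and the y axis of drawer_tray, either way round below 0.25 rad); the robot touches nothing.
It fails at once if the narrow chisel is moved by more than 20 mm (distance of narrow_chisel from where it was at the start of the episode above 0.02 m).
It fails at once if the flat tin is moved by more than 20 mm (distance of flat_tin from where it was at the start of the episode above 0.02 m).
It also fails if it takes over 128 s, if anything falls off the work surface, if the arm or the gripper's body presses on something with over 40 N, if the wrist force passes 120 N, or if a joint passes its speed limit or range.

## Robot

A 6-joint arm with a two-finger parallel gripper is mounted at the origin on a cart in front of the work surface, level with it; the furniture and walls round the work are solid. World frame = base frame: x ahead of the robot, y to its left, z up, the work surface at z = 0. Lengths are in m, angles in rad, forces in N, time in s.
With the tool pointing down it reaches from about 0.275 to 0.775 m from the base axis. Payload 14.6 kg.
Tool frame: the origin (TCP) lies between the finger pads; the fingertips stand 11 mm ahead of it and the grasp point (between the pads) lies 8 mm behind it (manip.finger_overhang is the distance from the TCP to the fingertips, in m); z points along the fingers, y is the line along which they close (so a half turn about z gives the same grasp; the last joint's range is limited). The gripper opens to 85 mm and grips with 20 to 120 N. Pads are 22 mm wide; open, the fingers measure 114 mm over their backs; the gripper's body (76 mm by 85 mm) begins 54 mm behind the grasp point. The pads swing forward as they close: fully open they stand 13 mm farther back than shut.
Start: joints at [1.14, 0.263, -0.048, 1.259, 0, 1.415], TCP at [0.143, 0.505, 0.242] pointing down, gripper open.
Joint ranges: [-2.65, 2.65], [-0.89, 1.7], [-1.18, 1.37], [-2.13, 2.11], [-1.35, 1.29], [-3.14, 3.14]. Speed limits (rad/s): [1.89, 1.89, 2.57, 2.79, 3.14, 3.14].

## Interface

Orientations are given as a 3x3 rotation matrix whose columns are the frame's x, y, z axes.
In Python, from plant import manip, fingers, kinematics, telemetry, viewer, job gives the robot as it stands. The module is installed in compiled form; this text tells all that it offers. Calls block until the motion is done:
- manip.move_to(position, orientation): joint-space move of the TCP to a pose.
- manip.move_straight(position, feed=0.15, orientation=None): straight line of the TCP; orientation=None keeps the orientation; feed is the mean speed in m/s.
- manip.move_joints(angles): joint-space move.
- fingers.release() and fingers.grab(strength=None): open the fingers fully, or close them until they stop; strength is the grip in N (None keeps the last).
- manip.pause(seconds).
- kinematics.inverse_kinematics(position, orientation): joint angles nearest the present ones, or None.
- telemetry.observe(): the state.
- viewer.capture(name): name is "scene" or "top"; returns the picture (420x560x3 uint8, red, green, blue); there is no depth.
- viewer.camera_model(name): a dict with "K" (3x3 intrinsics, pixels), "distortion" ([k1, k2, p1, p2, k3] as OpenCV has them; the pictures are not rectified), "camera_from_world" (4x4, takes a point from world to camera coordinates). Camera axes: x right, y up, looking along -z (the intrinsics and any distortion apply to the point x, -y, -z); pixel columns grow to the right and rows downward; lengths in m; the calibration is good to about 2 mm. A picture is of the moment at which its call begins. camera_model takes no time and is no camera call.
A pose or a line that the arm cannot do raises manip.Unreachable and nothing moves.
- job.finish_job(): hands the job in; it is judged then, once.
The state is a dict: "clock": time; "joints": joint angles; "dq": joint speeds; "joint_torque": joint torques, N m; "position": TCP position; "tool_rot": TCP orientation; "force": force on the tool from outside, world axes, zero at the start; "moment": the same for the moment, N m; "opening": opening from 0.0 (shut) to 1.0 (fully open); "grip_force": force on a finger pad.
Only numpy, scipy, OpenCV 4.12 (cv2) and the standard library are available. Lean on these libraries where they do the work, as an engineer would, in place of code of your own. Each camera call takes 0.05 s, during which the arm holds its last target. There are 200 camera calls.

## Working session

There is one attempt and no reset: what is moved stays moved. The work goes in short steps, each a Python script; the robot and the scene stay as the last script left them, time stands still between calls to the robot, and variables do not carry over. Pictures are saved under pics/ and viewed, at most 14 in all, crops included, and the job is handed in when it is done.

```bash
mkdir -p pics; python3 - <<'E'
from plant import *
import cv2,numpy as np
for n in("scene","top"):
    im=viewer.capture(n); cv2.imwrite(f"pics/{n}0.png",cv2.resize(im[...,::-1],(800,600),interpolation=cv2.INTER_CUBIC)); np.save(n+"0.npy",im)
    m=viewer.camera_model(n); print(n,np.round(m["K"],1).tolist(),m["distortion"],np.round(m["camera_from_world"],3).tolist())
s=telemetry.observe();print(s["clock"],s["position"],s["tool_rot"],s["opening"])
E
```

```text
scene [[521.9, 0.0, 270.4], [0.0, 521.9, 217.9], [0.0, 0.0, 1.0]] [-0.20528496  0.          0.          0.          0.        ] [[0.737, -0.676, 0.013, -0.413], [0.356, 0.404, 0.843, -0.232], [-0.575, -0.616, 0.538, -1.204], [0.0, 0.0, 0.0, 1.0]]
top [[403.9, 0.0, 277.5], [0.0, 403.9, 209.2], [0.0, 0.0, 1.0]] [0.00097486 0.         0.         0.         0.        ] [[0.019, -1.0, -0.01, -0.046], [0.984, 0.017, 0.177, -0.544], [-0.177, -0.013, 0.984, -1.031], [0.0, 0.0, 0.0, 1.0]]
0.1 [0.14286439 0.50496937 0.24187776] [[-9.62207663e-01  2.72316478e-01 -3.87165073e-04]
 [ 2.72316714e-01  9.62207314e-01 -8.31717517e-04]
 [ 1.46042680e-04 -9.05716488e-04 -9.99999579e-01]] 0.9998769483565069
```

View pics/top0.png

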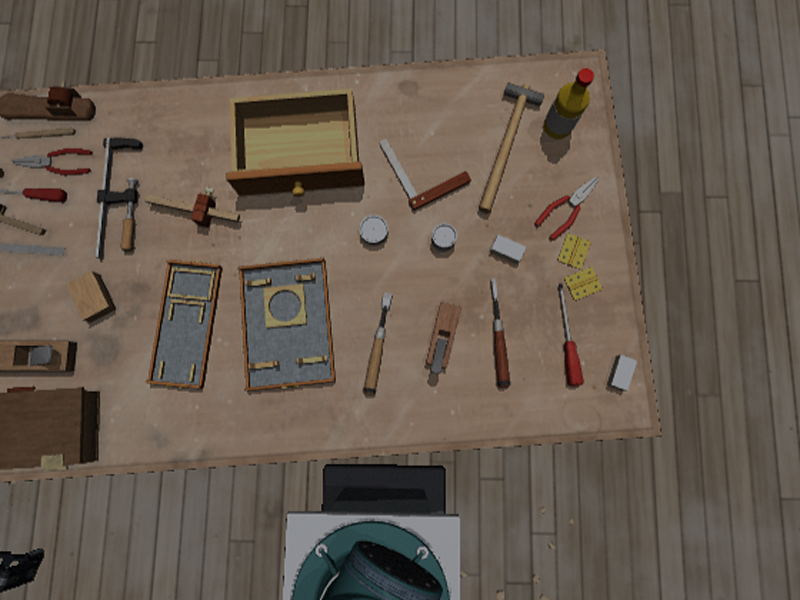

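View pics/scene0.png

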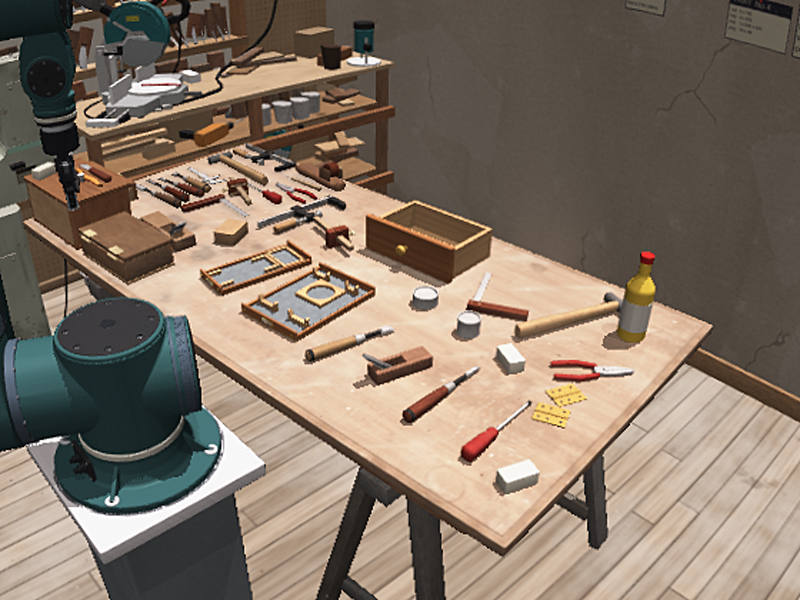

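Wax look-alikes (800x600 top view): A (508,249) and B (622,373). There is also a pale thing on the chest in the scene view at about (42,170). I'll enlarge all of these and measure in the same step.

```bash
cat > h.py <<'E'
from plant import *
import cv2,numpy as np
def ray(cam,px):
    m=viewer.camera_model(cam);T=np.array(m["camera_from_world"])
    u=cv2.undistortPoints(np.array(px,float).reshape(-1,1,2),np.array(m["K"]),np.array(m["distortion"])).reshape(-1,2)
    d=np.c_[u[:,0],-u[:,1],-np.ones(len(u))]@T[:3,:3]
    return -T[:3,:3].T@T[:3,3],d
def onz(cam,px,z):
    o,d=ray(cam,px); return (o+d*((z-o[2])/d[:,2:]))[:,:2]
E
python3 - <<'E'
from h import *
top=np.load("top0.npy");sc=np.load("scene0.npy")
a=cv2.resize(sc[100:200,0:130],(400,300),interpolation=2)
b=cv2.resize(top[150:285,320:460],(400,386),interpolation=2)
c=cv2.resize(top[170:285,95:250],(400,297),interpolation=2)
d=cv2.resize(top[195:285,250:360],(400,300),interpolation=2)
o=np.zeros((600,800,3),np.uint8);o[:300,:400]=a;o[300:597,:400]=c;o[:300,400:]=d
o[300:600,400:]=cv2.resize(top[150:285,320:460],(400,300),interpolation=2)
cv2.imwrite("pics/crop.png",o[...,::-1])
# saturated/bright masks: local contrast against wood
hsv=cv2.cvtColor(top,cv2.COLOR_RGB2HSV).astype(int)
bg=cv2.medianBlur(top,61).astype(int)
diff=np.abs(top.astype(int)-bg).sum(2)
m=(diff>60).astype(np.uint8);m[:, :85]=0;m[310:]=0
m=cv2.morphologyEx(m,cv2.MORPH_CLOSE,np.ones((3,3)))
cs,_=cv2.findContours(m,cv2.RETR_EXTERNAL,cv2.CHAIN_APPROX_NONE)
for c in cs:
    if cv2.contourArea(c)<60: continue
    r=cv2.minAreaRect(c); p=cv2.boxPoints(r)
    w=onz("top",p,.01); print(np.round(r[0]),np.round(r[1],1),"box world",np.round(w,3).tolist())
E
```

```text
[434. 262.] [15.5 27. ] box world [[0.385, -0.429], [0.454, -0.454], [0.442, -0.493], [0.373, -0.468]]
[308. 241.] [15.5 59.2] box world [[0.391, -0.082], [0.549, -0.12], [0.539, -0.161], [0.381, -0.123]]
[264. 242.] [ 9.2 74.1] box world [[0.364, 0.027], [0.564, -0.002], [0.561, -0.027], [0.36, 0.002]]
[349. 234.] [77.5 10.2] box world [[0.591, -0.21], [0.594, -0.238], [0.382, -0.254], [0.379, -0.227]]
[130. 228.] [41.9 92.7] box world [[0.375, 0.438], [0.63, 0.419], [0.612, 0.301], [0.359, 0.324]]
[199. 228.] [91.5 64.1] box world [[0.614, 0.285], [0.633, 0.107], [0.38, 0.075], [0.363, 0.247]]
[354. 176.] [22.6 17.5] box world [[0.64, -0.211], [0.687, -0.231], [0.662, -0.289], [0.615, -0.269]]
[310. 169.] [16.7 23.5] box world [[0.639, -0.096], [0.706, -0.108], [0.698, -0.155], [0.63, -0.142]]
[262. 163.] [19. 24.] box world [[0.648, 0.038], [0.718, 0.04], [0.719, -0.014], [0.649, -0.016]]
[ 91. 152.] [53. 12.] box world [[0.789, 0.525], [0.79, 0.49], [0.632, 0.475], [0.631, 0.509]]
[398. 198.] [147.3  45.3] box world [[0.799, -0.305], [0.807, -0.434], [0.389, -0.432], [0.382, -0.311]]
[297. 114.] [55.5 47. ] box world [[0.874, 0.009], [0.941, -0.112], [0.789, -0.184], [0.724, -0.065]]
[ 92. 101.] [10. 15.] box world [[0.879, 0.534], [0.879, 0.49], [0.848, 0.487], [0.847, 0.531]]
[353. 106.] [27.8 98. ] box world [[0.73, -0.165], [1.019, -0.257], [0.992, -0.334], [0.705, -0.239]]
[175. 108.] [103.6 153.7] box world [[0.972, 0.523], [1.044, 0.072], [0.725, 0.022], [0.658, 0.452]]
[546. 179.] [261.3   2.5] box world [[1.045, -0.776], [1.046, -0.784], [0.298, -0.787], [0.297, -0.78]]
[396.  80.] [24.5 70.7] box world [[0.859, -0.297], [1.062, -0.394], [1.028, -0.458], [0.827, -0.36]]
[445. 112.] [225.3   6.7] box world [[1.205, -0.511], [1.206, -0.531], [0.516, -0.513], [0.515, -0.494]]
```

View pics/crop.png

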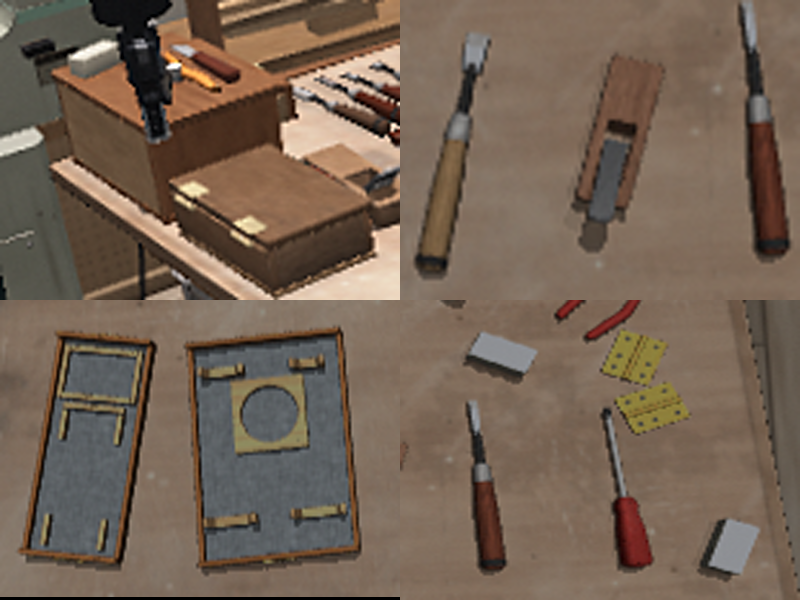

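```bash
python3 - <<'E'
from h import *
top=np.load("top0.npy");sc=np.load("scene0.npy")
# chest pale block: mask in scene
for nm,(r0,r1,c0,c1) in dict(chest=(105,130,15,45),A=(235,265,340,372),B=(318,348,340,385)).items():
    p=sc[r0:r1,c0:c1].astype(int); m=(p.min(2)>120)&(p.max(2)-p.min(2)<70)
    n,l,st,ce=cv2.connectedComponentsWithStats(m.astype(np.uint8)); k=1+st[1:,4].argmax()
    print(nm,st[k]+[c0,r0,0,0,0],ce[k]+[c0,r0],p[l==k].mean(0).round())
b=onz("scene",[[57,173],[17,155]],0);print("chest base corners",b)
# chest vertical edge over (57,173): top at crop (155,140)-> (50,146)
for z in(.1,.15,.2,.25,.3): print(z,onz("scene",[[50,145],[31,119]],z).round(3).tolist())
E
```

```text
chest [ 22 113  16   8  59] [ 29.81355932 116.50847458] [215. 209. 195.]
A [340 235  32  30 666] [354.47297297 248.92492492] [234. 209. 185.]
B [ 340  318   45   30 1055] [362.27677725 330.80947867] [236. 212. 190.]
chest base corners [[0.22659303 0.7772244 ]
 [0.16241181 1.04739738]]
0.1 [[0.231, 0.807], [0.27, 1.122]]
0.15 [[0.195, 0.691], [0.232, 0.985]]
0.2 [[0.16, 0.576], [0.193, 0.848]]
0.25 [[0.124, 0.46], [0.155, 0.712]]
0.3 [[0.088, 0.344], [0.116, 0.575]]
```

The pale block on the chest is at y of about 1 m, out of reach and standing on furniture. Of the two on the table, A (y≈-0.25) lies left of B (y≈-0.46), so A is the wax. The broad pale-handled chisel is at (378,342), the tall tin at (444,237), the plane at (443,338) and the screwdriver at (570,335). Next I'll measure these precisely.

```bash
cat > meas.py <<'E'
from h import *
def rect(m):
    cs,_=cv2.findContours(m.astype(np.uint8),cv2.RETR_EXTERNAL,cv2.CHAIN_APPROX_NONE)
    return np.concatenate([c for c in cs if cv2.contourArea(c)>3])
def roi(im,r):
    x0,x1,y0,y1=r; z=np.zeros(im.shape[:2],bool); z[y0:y1,x0:x1]=1; return z
def feats(im):
    h=cv2.cvtColor(im,cv2.COLOR_RGB2HSV).astype(int);S,V=h[...,1],h[...,2]
    return h[...,0],S,V
E
python3 - <<'E'
from meas import *
top=np.load("top0.npy");H,S,V=feats(top)
print("cam",ray("top",[[0,0]])[0].round(3))
def biggest(m):
    n,l,st,ce=cv2.connectedComponentsWithStats(m.astype(np.uint8)); return l==1+st[1:,4].argmax()
vis=cv2.resize(top[160:290,95:460],None,fx=2.19,fy=2.19,interpolation=2)
out=np.zeros((600,800,3),np.uint8)
for nm,r in dict(drawer=(100,158,178,278),hinge=(164,238,178,278)).items():
    m=biggest(cv2.morphologyEx((roi(top,r)&(S<60)).astype(np.uint8),cv2.MORPH_CLOSE,np.ones((9,9))))
    c=cv2.boxPoints(cv2.minAreaRect(rect(m)))
    # edge midpoints: near(max row),far,left,right
    E=np.array([(c[i]+c[(i+1)%4])/2 for i in range(4)])
    n=E[E[:,1].argmax()];f=E[E[:,1].argmin()];l=E[E[:,0].argmin()];rr=E[E[:,0].argmax()]
    N,F,L,R=[onz("top",[p],z)[0] for p,z in((n,.007),(f,.024),(l,.007),(rr,.015))]
    print(nm,"ctr lengthwise",(N+F)/2,"crosswise",(L+R)/2,"inner size",np.hypot(*(F-N)),np.hypot(*(L-R)),"dir",np.arctan2(*(F-N)[::-1]),"dir2",np.arctan2(*(L-R)[::-1])-np.pi/2)
# red handle
m=biggest(roi(top,(385,415,225,275))&(S>150)&((H<8)|(H>172)))
pt=rect(m).reshape(-1,2);w=onz("top",pt,.014);r=cv2.minAreaRect(w.astype(np.float32)*1000);print("red",r,)
print("red ctr",w.mean(0),"tip",onz("top",[[392.4,199.5]],.014))
# wax A top
for nm,R_ in dict(A=(338,372,160,190),B=(420,450,245,278)).items():
    m=biggest(roi(top,R_)&(S<45)&(V>135)); 
    r=cv2.minAreaRect(onz("top",rect(m).reshape(-1,2),.026).astype(np.float32)*1000);print("wax",nm,r,np.unique(V[m])[[0,-1]])
# tins
for nm,R_,z in(("tall",(298,324,153,182),.038),("flat",(246,278,146,178),.028)):
    m=biggest(roi(top,R_)&(S<70)&(V>95)); (u,v),rad=cv2.minEnclosingCircle(rect(m)); e=cv2.fitEllipse(rect(m))
    print(nm,u,v,rad,e,onz("top",[[u,v],e[0]],z))
# plane wood & chisel
bg=cv2.medianBlur(top,61).astype(int);d=np.abs(top.astype(int)-bg).sum(2)
print("plane S sample",[ (int(S[y,x]),int(V[y,x]),int(H[y,x])) for x,y in((315,220),(300,235),(310,230),(295,240),(306,262),(312,217))])
cr=top[150:290,250:450];cv2.imwrite("pics/tools.png",cv2.resize(cr,(800,560),interpolation=2)[...,::-1])
E
```

```text
cam [ 0.354 -0.05   1.111]
drawer ctr lengthwise [0.4843646  0.37089211] crosswise [0.48329477 0.37282669] inner size 0.25164656632693616 0.1603041589524003 dir 0.05904024695074858 dir2 0.01140753509276049
hinge ctr lengthwise [0.49781676 0.17389955] crosswise [0.49646339 0.17517052] inner size 0.27105655042302784 0.2026778443932895 dir 0.04024866471600501 dir2 0.012296832906952826
red ((433.987548828125, -370.1119384765625), (81.65808868408203, 28.37849998474121), 5.293233394622803)
red ctr [ 0.43217361 -0.3696201 ] tip [[ 0.58332917 -0.35295128]]
wax A ((655.0703735351562, -251.32901000976562), (57.81599807739258, 32.11370849609375), 63.916786193847656) [136 154]
wax B ((417.384033203125, -461.9109802246094), (30.757488250732422, 58.71149444580078), 69.83052825927734) [136 155]
tall 310.5 167.0 18.768423080444336 ((308.900146484375, 163.69125366210938), (23.588560104370117, 32.74393081665039), 31.596647262573242) [[ 0.66571218 -0.12478515]
 [ 0.67507095 -0.12034396]]
flat 256.46429443359375 161.5 18.70172882080078 ((257.34283447265625, 159.98471069335938), (27.48590660095215, 32.107303619384766), 13.873239517211914) [[0.68205963 0.0249058 ]
 [0.68647942 0.02258005]]
plane S sample [(114, 112, 11), (80, 124, 13), (109, 103, 11), (77, 129, 13), (66, 66, 14), (107, 112, 11)]
```

View pics/tools.png

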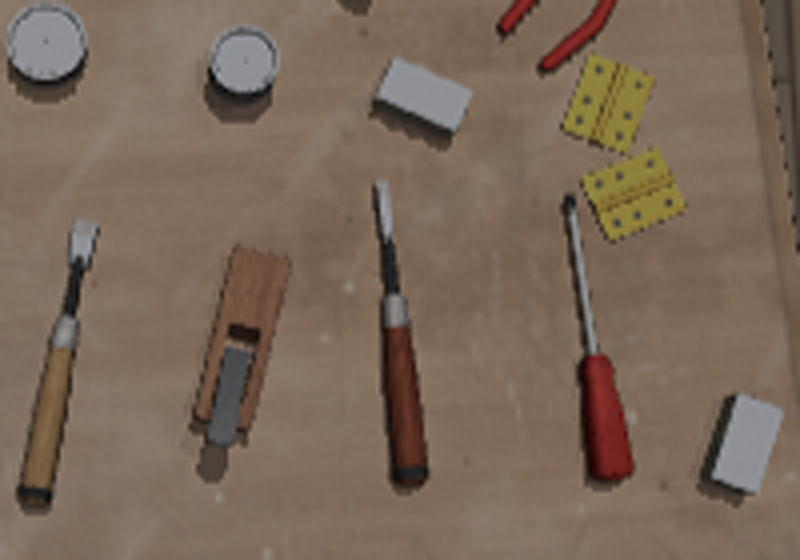

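The picture shows these positions in the 4x crop: tall tin top (244,61), plane corners (237,245), (290,260), (250,433) and (193,422), chisel tip (86,222) to butt (35,503), screwdriver tip (570,197) to butt (609,478). The tray masks leaked, so I'll enlarge the trays.

```bash
python3 - <<'E'
from meas import *
top=np.load("top0.npy")
cr=top[175:280,98:243];cv2.imwrite("pics/trays.png",cv2.resize(cr,(145*5,105*5),interpolation=2)[...,::-1])
f=lambda p:np.array(p,float)/4+[250,150]
print("tin",onz("top",f([[244,61]]),.038))
P=onz("top",f([[237,245],[290,260],[250,433],[193,422]]),.026);n=P[:2].mean(0);h=P[2:].mean(0)
print("plane",P.mean(0),np.hypot(*(h-n)),np.hypot(*(P[0]-P[1])),np.arctan2(*(h-n)[::-1]))
t=onz("top",f([[86,222]]),.006)[0];b=onz("top",f([[35,503]]),.012)[0];print("chisel",(t+b)/2,np.hypot(*(t-b)),np.arctan2(*(b-t)[::-1]))
t=onz("top",f([[570,197]]),.014)[0];b=onz("top",f([[609,478]]),.014)[0];print("sd",(t+b)/2,np.hypot(*(t-b)),np.arctan2(*(b-t)[::-1]))
E
```

```text
tin [[ 0.6707177  -0.12613677]]
plane [ 0.47995925 -0.12691259] 0.12218552671831232 0.037335182224202325 2.9123947709576163
chisel [ 0.46543882 -0.00404145] 0.19598155486744265 2.9881923535799193
sd [ 0.48816936 -0.36325796] 0.19278189181603414 -3.0375660379209233
```

View pics/trays.png

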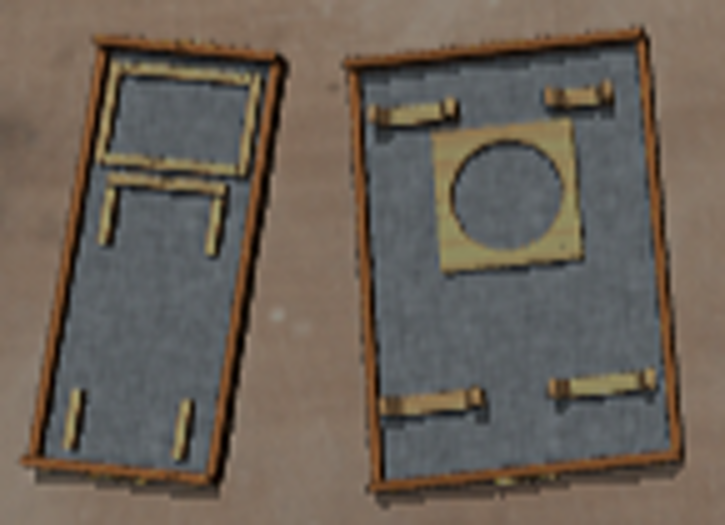

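```bash
python3 - <<'E'
from meas import *
g=lambda p:np.array(p,float)/5+[98,175]
for nm,c in dict(hinge=[[347,64],[646,30],[681,460],[375,490]],drawer=[[96,40],[287,58],[215,485],[25,462]]).items():
    P=onz("top",g(c),.024);f=P[:2].mean(0);n=P[2:].mean(0)
    print(nm,P.mean(0).round(4),"len",np.hypot(*(f-n)),"w",np.hypot(*(P[0]-P[1])),np.hypot(*(P[2]-P[3])),"yaw",np.arctan2(*(f-n)[::-1]),np.arctan2(*(P[0]-P[1])[::-1])-np.pi/2,np.arctan2(*(P[3]-P[2])[::-1])-np.pi/2)
    o=P.mean(0);a=np.arctan2(*(f-n)[::-1]);R=np.array([[np.cos(a),-np.sin(a)],[np.sin(a),np.cos(a)]])
    if nm=="hinge": q=[[508,195],[432,401],[603,383],[413,113],[580,96]];z=[.015,.03,.03,.03,.03]
    else: q=[[180,119],[168,183],[180,119],[75,420],[184,430]];z=[.015]*2+[.007,.017,.017]
    for p,zz in zip(q,z): print("  local",((onz("top",g([p]),zz)[0]-o)@R).round(4))
# plane across views: scene view, also iron end
sc=np.load("scene0.npy");cv2.imwrite("pics/planesc.png",cv2.resize(sc[225:300,200:320],(800,500),interpolation=2)[...,::-1])
f=lambda p:np.array(p,float)/4+[250,150]
print("iron end",onz("top",f([[222,445]]),.062),"nose",onz("top",f([[263.5,252.5]]),.026),"heel",onz("top",f([[221.5,427.5]]),.026))
E
```

```text
hinge [0.4978 0.1725] len 0.23587867650752878 w 0.16634776953920313 0.16370956921128174 yaw 0.12532763934235847 0.13311516744342966 0.11534595700780903
  local [0.036  0.0014]
  local [-0.0738  0.0471]
  local [-0.074  -0.0446]
  local [0.0842 0.0472]
  local [ 0.0838 -0.0447]
drawer [0.4942 0.3665] len 0.2341391112698206 w 0.1074256101353134 0.10342107911447619 yaw -0.08329028387339178 -0.07903050959604463 -0.09937172585029552
  local [0.0788 0.0033]
  local [0.0424 0.004 ]
  local [0.0801 0.0065]
  local [-0.0914  0.0318]
  local [-0.0907 -0.0278]
iron end [[ 0.4070405  -0.11136398]] nose [[ 0.53944954 -0.14081059]] heel [[ 0.42046155 -0.1130472 ]]
```

View pics/planesc.png

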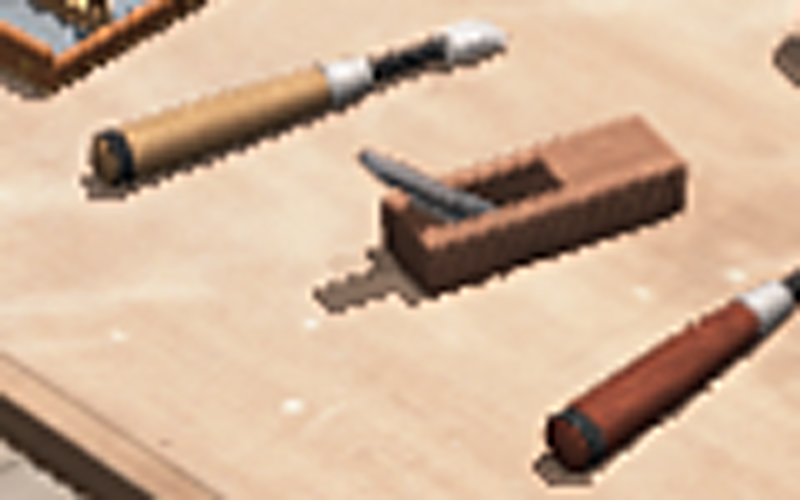

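```bash
python3 - <<'E'
from meas import *
g=lambda p:np.array(p,float)/[800/120,500/75]+[200,225]
P=onz("scene",g([[640,115],[688,162],[428,240],[382,203]]),.026);n=P[:2].mean(0);h=P[2:].mean(0)
print(P.round(4),P.mean(0),np.hypot(*(h-n)),np.hypot(*(P[0]-P[1])),np.arctan2(*(h-n)[::-1]))
B=onz("scene",g([[684,208],[430,293]]),0);print(B,np.hypot(*(B[0]-B[1])))
B=onz("scene",g([[110,155],[480,32]]),.012);print("chisel",B)
E
```

```text
[[ 0.5426 -0.1226]
 [ 0.5339 -0.1587]
 [ 0.421  -0.1276]
 [ 0.4235 -0.0976]] [ 0.48027033 -0.12663237] 0.11930254504883132 0.0371871963928672 2.9043162226794785
[[ 0.53636843 -0.1557687 ]
 [ 0.42153193 -0.12845354]] 0.11804042022266635
chisel [[ 0.37400773  0.014927  ]
 [ 0.5491231  -0.01894342]]
```

```bash
cat > act.py <<'E'
from h import *
HT=(np.array([.498,.1738]),.125); DT=(np.array([.4955,.369]),-.087)
def u(a): return np.array([np.cos(a),np.sin(a)])
def loc(T,x,y): o,a=T; return o+x*u(a)+y*u(a+np.pi/2)
def rot(a):  # closing axis at world angle a, tool down
    y=np.r_[u(a),0];z=np.array([0,0,-1.]);return np.c_[np.cross(y,z),y,z]
def pp(p,a,q,b,zg,lift,strength,hi=.2):
    """grasp at xy p with closing angle a, put down at q with closing angle b; zg grasp TCP z, lift = rise of the floor"""
    best=None
    for k in(0,np.pi):
        js=[kinematics.inverse_kinematics(np.r_[xy,z],rot(t+k)) for xy,z,t in((p,hi,a),(p,zg,a),(q,hi,b),(q,zg+lift,b))]
        if any(j is None for j in js): continue
        c=max(abs(j[5]) for j in js)
        if best is None or c<best[0]: best=(c,k)
    print("j6max,k",best);k=best[1]
    fingers.release()
    manip.move_to(np.r_[p,hi],rot(a+k)); manip.move_straight(np.r_[p,zg],.12)
    fingers.grab(strength); s=telemetry.observe();print("grip open",round(s["opening"],3),"F",s["grip_force"],"t",s["clock"])
    manip.move_straight(np.r_[p,hi],.15); o=telemetry.observe()["opening"];print("held",round(o,3))
    if o<.02: raise SystemExit("missed")
    manip.move_to(np.r_[q,hi],rot(b+k)); manip.move_straight(np.r_[q,zg+lift+.012],.15); manip.move_straight(np.r_[q,zg+lift+.0015],.04)
    print("F down",telemetry.observe()["force"].round(1) if hasattr(telemetry.observe()["force"],"round") else telemetry.observe()["force"])
    fingers.release(); manip.move_straight(np.r_[q,hi],.2); print("t",telemetry.observe()["clock"])
def snap(n,box,k):
    im=viewer.capture("top");x0,x1,y0,y1=box;cv2.imwrite(f"pics/{n}.png",cv2.resize(im[y0:y1,x0:x1],None,fx=k,fy=k,interpolation=2)[...,::-1]);np.save(n+".npy",im)
E
python3 - <<'E'
from act import *
b=HT[1]+np.pi/2
pp(np.array([.6707,-.1261]),0.0+np.pi/2-.2,loc(HT,.035,0),b,.030,.007,40)
d=2.99;p=np.array([.463,-.002])+.022*u(d)
pp(p,d-np.pi/2,loc(HT,-.022,.046),HT[1]+np.pi/2,.014,.019,80)
snap("a1",(98,318,150,290),3.6)
E
```

```text
j6max,k (np.float64(0.10510842276975785), 0)
grip open 0.541 F 40.91951072216034 t 5.2333
held 0.542
F down [ 0.7 -0.2 -1.2]
t 10.7833
j6max,k (np.float64(0.14923810133534943), 0)
grip open 0.223 F 77.9718604311347 t 14.15
held 0.217
F down [-0.1 -0.2 -1.3]
t 19.6417
```

View pics/a1.png

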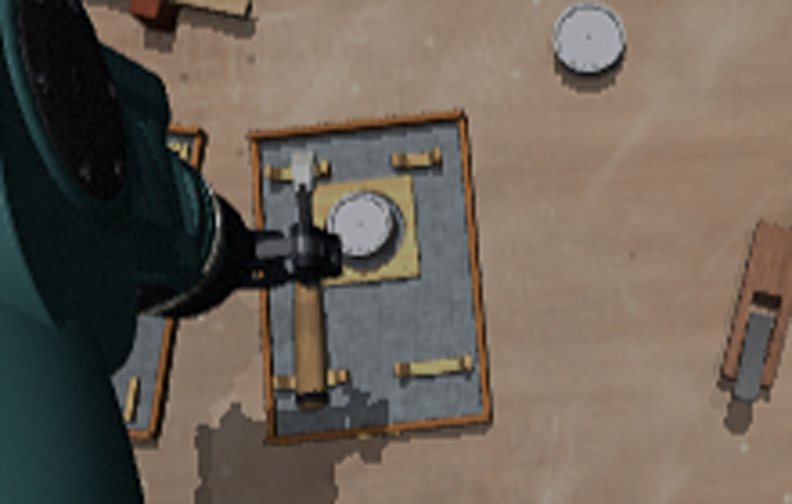

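The tin stands in or near the well at (360,225). The chisel lies in its rests with its blade at (303,165) and its butt at (310,400). I'll do the other three and then verify everything.

```bash
python3 - <<'E'
from act import *
d=-3.0376;p=np.array([.489,-.3635])+.037*u(d)
pp(p,d-np.pi/2,loc(HT,-.037,-.046),HT[1]+np.pi/2,.014,.019,80)
d=2.908;c=np.array([.480,-.1268])+.004*u(d);p=c-.015*u(d)
pp(p,d-np.pi/2,loc(DT,-.023,0),DT[1]+np.pi/2,.020,.007,70)
a=np.deg2rad(63.9)
pp(np.array([.655,-.2513]),a,loc(DT,.078,0),DT[1]+np.pi/2,.022,.007,40)
j=telemetry.observe()["joints"]; manip.move_joints(np.r_[-.9,j[1:]])
snap("a2",(98,258,165,285),5)
im=viewer.capture("scene");np.save("s2.npy",im);cv2.imwrite("pics/s2.png",cv2.resize(im[150:250,130:280],(800,533),interpolation=2)[...,::-1])
print(telemetry.observe()["clock"])
E
```

```text
j6max,k (np.float64(0.9260439965344887), 0)
grip open 0.239 F 78.08151011704467 t 24.325
held 0.243
F down [-0.5 -0.8 -0.7]
t 30.7083
j6max,k (np.float64(0.6169859390560193), 0)
grip open 0.461 F 70.05814192118123 t 34.0833
held 0.458
F down [ 0.1 -0.1 -3.4]
t 40.4167
j6max,k (np.float64(0.5305225784481236), 0)
grip open 0.69 F 43.19787383079529 t 44.9417
held 0.69
F down [ 0.1  0.  -0.8]
t 51.4917
54.55
```

View pics/a2.png

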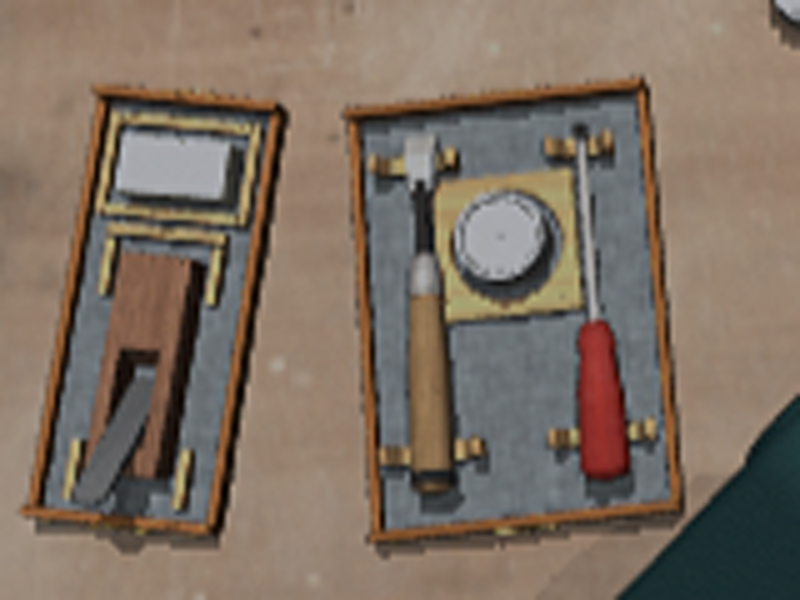

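View pics/s2.png

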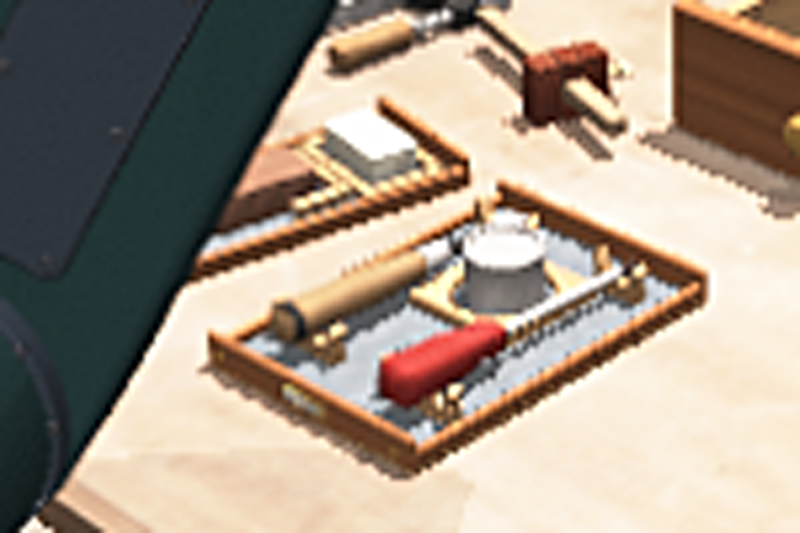

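The wax is in its pocket (172,165), the plane is in its bay (145,365), and the chisel, screwdriver and tin (503,237) are all in place. I'll check the numbers.

```bash
python3 - <<'E'
from act import *
g=lambda p:np.array(p,float)/5+[98,165]
def L(T,pts,z):
    w=onz("top",g(pts),z)-T[0];a=T[1];return np.c_[w@u(a),w@u(a+np.pi/2)]
print("tin",L(HT,[[502,237]],.045))
for n,p,zt,zb in(("chisel",[[423,137],[433,490]],.025,.031),("sd",[[581,127],[606,477]],.033,.033)):
    t=L(HT,p[:1],zt)[0];b=L(HT,p[1:],zb)[0];print(n,t,b,(t+b)/2)
w=L(DT,[[120,130],[236,138],[229,200],[114,193]],.033);print("wax",w.mean(0),w.round(4).tolist())
w=L(DT,[[122,252],[192,260],[160,478],[88,470]],.033);print("plane",w.mean(0),w.round(4).tolist())
# bystanders
f=np.load("a2.npy");
j=telemetry.observe()["joints"]; manip.move_joints(np.r_[-1.5,j[1:]])
im=viewer.capture("scene");cv2.imwrite("pics/s3.png",cv2.resize(im[140:310,130:400],(800,504),interpolation=2)[...,::-1])
E
```

```text
tin [[ 0.03469654 -0.0025925 ]]
chisel [0.09911307 0.04060366] [-0.09486454  0.0463472 ] [0.00212426 0.04347543]
sd [ 0.09335146 -0.04778033] [-0.09796235 -0.04608306] [-0.00230545 -0.0469317 ]
wax [ 0.07654105 -0.00287102] [[0.0929, 0.0304], [0.095, -0.0338], [0.0605, -0.0357], [0.0578, 0.0276]]
plane [-0.03310019 -0.00301083] [[0.026, 0.0176], [0.0257, -0.0211], [-0.0921, -0.0237], [-0.092, 0.0152]]
```

View pics/s3.png

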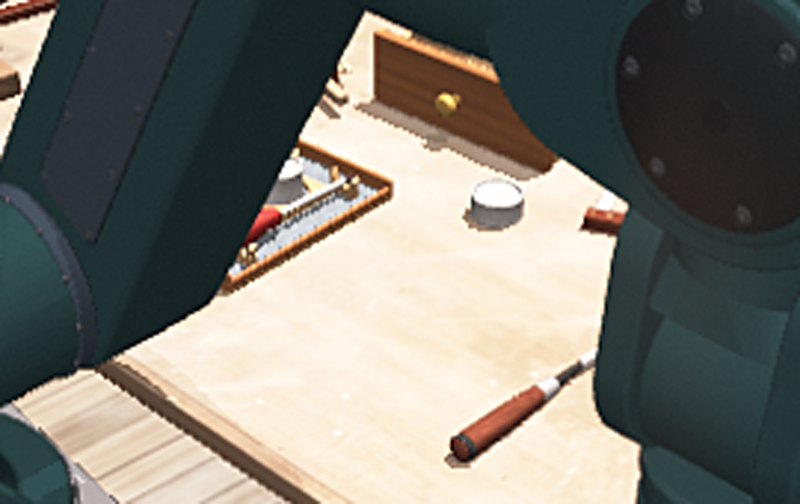

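All five are inside their limits and seated, and the flat tin (497,205) and narrow chisel (500,425) are where they were. I'm handing in.

```bash
python3 -c "
from plant import *
print(telemetry.observe()['clock'],job.finish_job())"
```

```text
the job is handed in; nothing more can be done
56.0833 None
```

I placed all five things in their trays and handed the job in at 56 s; each measured within about 5 mm of its place in the last pictures, the narrow chisel and flat tin were left alone, and no verdict came back.

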